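# Refit the roller-bay cover of an envelope feeder

### The job

The envelope feeder's roller bay is open: refit its white cover. Hold the cover tilted, hook its yellow edge under the blue lip, press it gently against the spring bar there (never force it), then lower the other edge under control (do not let it fall) until the cover lies flat and fully home in the bay, and let go. Leave the carton, the sanitiser bottle and the stapler where they are.

Things in the scene. Friction and masses are not known exactly. Their poses are not given: they have to be found in the camera images.
- cover: Loose flat white plate, 150 mm long (x), 110 wide (y), 6 thick, 0.2 to 0.4 kg; origin at the centre of its underside, z up. The 12 mm strip along its -x edge is yellow: that edge goes under the lip. A black rib handle stands on it at x = +25 mm: 14 mm thick (x), 70 long (y), its top 42 mm above the underside. It starts flat on the table, handle up, left or right of the feeder.
- tongue (a point): On the cover: middle of the underside of the yellow edge (x = -75 mm in the cover's frame), axes as the cover.
- rear_edge (a point): On the cover: middle of the underside of the opposite edge (x = +75 mm in the cover's frame), axes as the cover.
- handle (a point): On the cover: middle of the rib handle, 24 mm above the cover's underside, x = +25 mm.
- feeder: Grey desktop envelope feeder fixed to the table, 322 mm (x from -137 to +185) by 200 mm (y); its two side rails are 68 mm high, the black control strip at its +x end (x 146 to 183) 88 mm. Origin on the table. Between the rails sits the bay frame (see bay_mid) with a blue lip across its -x end, nearer the robot.
- spring_bar (a joint): Push-back of the black spring bar under the lip, m: 0 at rest, 0.008 at its hard stop (2 N at first, 6 N there). From the bay's centre: lip from x = -60 to -115 mm, 12 to 17 mm above the ledge plane; flat floor at ledge height from -12 mm on under it; bar's face at -70 mm, moving to -x. The cover must push it over 4 mm to pass the stop wall, then it holds the cover to that wall.
- bay_mid (a point): Feeder point at ledge height, 60 mm above the table, feeder axes. The bay frame (lip, spring bar, ledges, stop wall) is clamped along the rails with its bay's centre anywhere from -20 to +20 mm in x from here, not reported: feel or look for it. From the bay's centre: stop wall at x = +76 mm and rails at y = -58, +58 mm, all 8 mm above the ledge plane, where the cover rests.
- carton: Bystander: closed cardboard carton 130 x 100 x 55 mm, loose on the table, origin at its underside's centre. It starts on the other side of the feeder from the cover.
- sanitiser: Bystander: white bottle with blue cap, 64 mm in diameter, 150 mm tall, loose, origin at its underside's centre.
- stapler: Bystander: red and black stapler 150 x 36 x 53 mm, loose, origin at its underside's centre, long along its x.
Things that resemble listed ones, but are neither listed nor needed, are in the scene too. What is shaped like the cover but green is not meant.

How it is judged (in metres and radians):
On the way:
1. the cover's yellow edge, under the lip, has pushed the spring bar back by over 3 mm while the other edge is still raised (value of joint spring_bar above 0.003 m and x of tongue in the frame of bay_mid below -0.045 m and z of tongue in the frame of bay_mid below 0.01 m and angle between cover's own z axis and vertical above 0.04 rad and z of rear_edge in the frame of bay_mid above 0.005 m), for 0.1 s.
At the end, for the whole second after the job is handed in: The cover lies flat in the bay (within 0.025 rad of level, yellow edge and opposite edge both within 3 mm of ledge height), yellow edge under the lip and holding the spring bar back by over 2 mm, released and at rest (x of tongue in the frame of bay_mid between -0.098 and -0.05 m and z of tongue in the frame of bay_mid between -0.003 and 0.003 m and z of rear_edge in the frame of bay_mid between -0.003 and 0.003 m and y of tongue in the frame of bay_mid between -0.008 and 0.008 m and angle between cover's own z axis and vertical below 0.025 rad and value of joint spring_bar above 0.002 m and linear speed of cover below 0.02 m/s); the robot touches nothing.
It fails at once if the cover is let fall: with its yellow edge down at the lip and still tilted by more than 0.1 rad, it turns faster than 2.5 rad/s (x of tongue in the frame of bay_mid between -0.105 and -0.04 m and y of tongue in the frame of bay_mid between -0.02 and 0.02 m and z of tongue in the frame of bay_mid between -0.01 and 0.012 m and angle between cover's own z axis and vertical above 0.1 rad and angular speed of cover above 2.5 rad/s).
It fails at once if the carton, bottle or stapler is moved by more than 20 mm (distance of any of carton, sanitiser, stapler from where it was at the start of the episode above 0.02 m).
It fails at once if the cover is forced against the spring bar with over 30 N (the bar is at its stop with 6 N) (contact force between cover and spring_bar above 30 N).
It also fails if it takes over 45 s, if anything falls off the work surface, if the arm or the gripper's body presses on something with over 40 N, if the wrist force passes 120 N, or if a joint passes its speed limit or range.

### The arm

A 6-joint arm with a two-finger parallel gripper is mounted at the origin on the work surface. World frame = base frame: x ahead of the robot, y to its left, z up, the work surface at z = 0. Lengths are in m, angles in degrees, forces in N, time in s.
With the tool pointing down it reaches from about 0.35 to 0.875 m from the base axis. Payload 4.2 kg.
Tool frame: the origin (TCP) lies on the centre line of the jaws, within the pads' length; the fingertips stand 25 mm ahead of it and the grasp point (between the pads) lies 6 mm ahead of it; z points along the fingers, y is the line along which they close (so a half turn about z gives the same grasp; the last joint's range is limited). The gripper opens to 87 mm and grips with 3 to 60 N. Pads are 19 mm wide; open, the fingers measure 117 mm over their backs; the gripper's body (75 mm by 190 mm) begins 51 mm behind the grasp point.
Start: joints at [78.816, 22.042, 0.453, 0, -68.411, -14.817], TCP at [0.274, 0.562, 0.248] pointing down, gripper open.
Joint ranges: [-179.83, 179.83], [-69.29, 118.12], [-61.27, 80.66], [-181.25, 117.63], [-171.15, -9.14], [-177.46, 177.46]. Speed limits (degrees/s): [159.86, 159.86, 180, 180, 180, 180].

### API

Orientations are given as a 3x3 rotation matrix whose columns are the frame's x, y, z axes.
In Python, from station import r gives the robot as it stands.
- The arm moves only by the tool move_arm, never from a script. Its argument "series" is a list of rows, each an object with "grip": the opening, from 0 (shut) to 1 (fully open); "xyz": the shift along the tool's x, y, z in mm, a list of three; "angular": the turn, a rotation vector about the tool's x, y, z in rad, a list of three. A call has 1 to 10 rows; each row is the pose to reach, as a shift and turn from the pose commanded when the call began, along the tool's axes at that moment; what a row does not reach only later rows make up. A row lasts 1/10 s, in which the tool goes at most 50 mm and 8.59 degrees, less where a joint would pass 70% of its speed; a pose out of reach is approached as far as the arm can. A call with a gripper value outside its range is refused whole. The fingers move at their own pace and stop on an object; the grip force is fixed at half the most. Time passes only in rows, so rows that repeat a pose let the fingers close. It gives the time, the measured TCP pose, the force, the opening and the grip force at its end, in the units of the state.
- r.sense(): the state, without advancing time (a new reading comes with each control period).
- r.capture(name): name is "scene" or "top"; returns a dict with "img" (480x640x3 uint8, red, green, blue), "camera_matrix" (3x3 intrinsics, pixels), "rvec" (rotation vector, rad) and "tvec" (3), from world to camera coordinates, as OpenCV has them. Camera axes: x right, y down, z forward; pixel columns grow to the right and rows downward; lengths in m; the calibration is good to about 2 mm. A picture is of the moment at which its call begins. There is no depth.
- r.finish_job(): hands the job in; it is judged then, once.
The state is a dict: "time_s": time; "joints": joint angles; "joint_velocities": joint speeds; "effort": joint torques, N m; "tcp_pos": TCP position; "ee_rot": TCP orientation; "wrist_force": force on the tool from outside, world axes, zero at the start; "moment": the same for the moment, N m; "gripper_width": opening from 0.0 (shut) to 1.0 (fully open); "gripper_force": force on a finger pad.
Only numpy, scipy, OpenCV 4.12 (cv2) and the standard library are available. Lean on these libraries where they do the work, as an engineer would, in place of code of your own. Each camera call takes 0.05 s, during which the arm holds its last target. There are 200 camera calls.

## Working session

There is one attempt and no reset: what is moved stays moved. The work goes in short steps, Python scripts to look and compute and a tool call to move; the robot and the scene stay as the last step left them, time stands still between calls to the robot, and variables do not carry over. Pictures are saved under pics/ and viewed, at most 10 in all, crops included, and the job is handed in when it is done.

Besides the shell and the picture viewer there is one more tool, called after "Request:" as name(argument=value, ...), one argument or row to a line, values as JSON. move_arm: Moves the arm, as the interface text tells. Its arguments: {"type":"object","properties":{"series":{"type":"array"}},"required":["series"]}

```bash
mkdir -p pics
cat > h.py <<'E'
import numpy as np, cv2
from station import r
def cap(n):
    c=r.capture(n); c['R']=cv2.Rodrigues(np.array(c['rvec'],float))[0]; c['t']=np.array(c['tvec'],float).ravel(); c['K']=np.array(c['camera_matrix'],float); return c
def ray(c,uv):
    d=c['R'].T@np.linalg.inv(c['K'])@np.array([uv[0],uv[1],1.]); return -c['R'].T@c['t'],d
def onplane(c,uv,z):
    o,d=ray(c,uv); return o+d*(z-o[2])/d[2]
def proj(c,p):
    q=c['K']@(c['R']@np.array(p,float)+c['t']); return q[:2]/q[2]
def save(n,img): cv2.imwrite('pics/'+n+'.png',cv2.cvtColor(img,cv2.COLOR_RGB2BGR))
E
python3 - <<'E'
from h import *
s=r.sense();print(s)
for n in('scene','top'):
    c=cap(n);save(n+'0',c['img']);print(n,ray(c,(320,240)),c['K'][0,0])
E
```

```text
{'time_s': 0.0, 'joints': array([ 7.88165839e+01,  2.20887912e+01,  3.77636155e-01, -2.80539870e-02,
       -6.84109560e+01, -1.48180793e+01]), 'joint_velocities': array([-0.04601053,  0.00725654,  0.06955169,  0.04857376,  0.06846731,
       -0.02427567]), 'effort': array([-1.22240685e-04, -3.90663028e+01,  1.87395161e+01,  4.21988279e+00,
        1.09331799e-02, -1.92026441e-04]), 'tcp_pos': array([0.27372302, 0.56124423, 0.24646808]), 'ee_rot': array([[ 8.98703442e-01, -4.38556022e-01, -8.59986610e-04],
       [-4.38556852e-01, -8.98701217e-01, -2.00242721e-03],
       [ 1.05305500e-04,  2.17674125e-03, -9.99997625e-01]]), 'wrist_force': array([ 0.95798733, -0.35951462,  0.15200849]), 'moment': array([ 0.02421567, -0.02044729, -0.00932084]), 'gripper_force': 0.0, 'gripper_width': 1.0004223866541146}
scene (array([ 1.21240515, -0.25291595,  1.15926831]), array([-0.55927187,  0.19588782, -0.80566116])) 523.7722121051033
top (array([0.36297479, 0.00838315, 1.38236837]), array([ 7.89290919e-02,  2.13501504e-04, -9.96913935e-01])) 607.5314827618515
```

View pics/scene0.png

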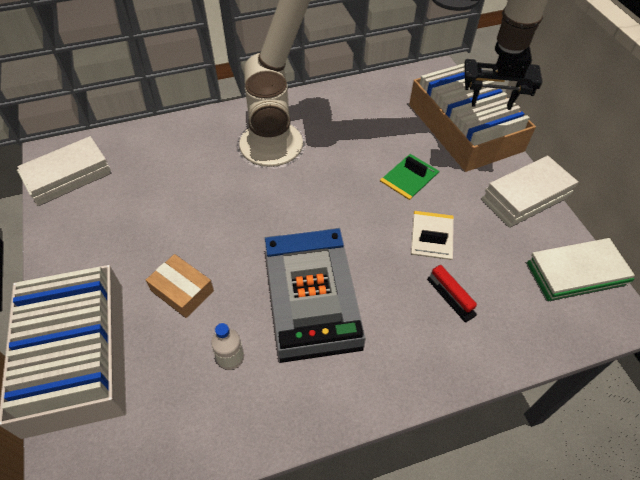

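View pics/top0.png

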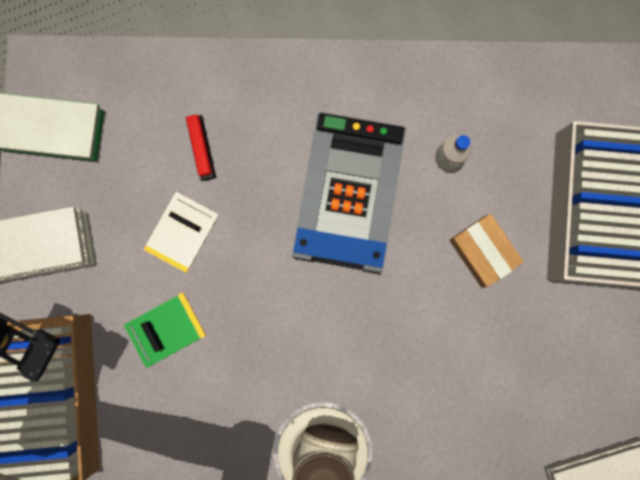

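The scene shows the feeder in the centre (top view: blue lip at about (340,250), control strip at (360,128)). There are two candidates for the cover: a white plate with a yellow edge at (181,232) and a green plate at (165,330). The white one fits the description. I'll measure and confirm it in a crop.

Run:
```python
from h import *
c=cap('top');im=c['img'];hsv=cv2.cvtColor(im,cv2.COLOR_RGB2HSV)
def roi(m,x0,y0,x1,y1):
    o=np.zeros_like(m);o[y0:y1,x0:x1]=m[y0:y1,x0:x1];return o
def big(m):
    cs,_=cv2.findContours(m.astype(np.uint8),cv2.RETR_EXTERNAL,cv2.CHAIN_APPROX_NONE);return max(cs,key=cv2.contourArea)
def show(name,m,z):
    k=big(m);R=cv2.minAreaRect(k.astype(np.float32));b=cv2.boxPoints(R)
    P=np.array([onplane(c,p,z) for p in b])[:,:2]
    e=[P[1]-P[0],P[2]-P[1]]
    print(name,'px',np.round(b).tolist(),'centre',P.mean(0).round(4),'sides mm',[round(np.linalg.norm(v)*1000,1) for v in e],'ang',[round(np.degrees(np.arctan2(v[1],v[0])),1) for v in e]);return P
H,S,V=cv2.split(hsv)
show('cover',roi(((V>130)).astype(np.uint8),135,185,228,280),.006)
show('yellow',roi(((H>18)&(H<35)&(S>120)&(V>100)).astype(np.uint8),135,185,228,280),.006)
show('handle',roi((V<70).astype(np.uint8),160,205,210,240),.042)
show('lip',roi(((H>100)&(H<125)&(S>120)).astype(np.uint8),280,200,400,280),.077)
show('strip',roi((V<70).astype(np.uint8),305,105,410,143),.088)
a=cv2.resize(im[180:285,130:235],None,fx=5,fy=5,interpolation=cv2.INTER_CUBIC)[:525,:390]
b=cv2.resize(im[105:280,285:412],None,fx=3,fy=3,interpolation=cv2.INTER_CUBIC)[:525]
save('crop1',np.hstack([a,b]))
```

```text
cover px [[135.0, 185.0], [227.0, 185.0], [227.0, 279.0], [135.0, 279.0]] centre [0.4879 0.3244] sides mm [np.float64(209.8), np.float64(214.5)] ang [np.float64(-89.4), np.float64(-178.8)]
yellow px [[143.0, 249.0], [145.0, 245.0], [188.0, 268.0], [186.0, 272.0]] centre [0.4261 0.3576] sides mm [np.float64(11.0), np.float64(110.2)] ang [np.float64(-26.7), np.float64(-117.7)]
handle px [[170.0, 215.0], [171.0, 212.0], [199.0, 227.0], [198.0, 230.0]] centre [0.5075 0.309 ] sides mm [np.float64(7.8), np.float64(71.0)] ang [np.float64(-26.4), np.float64(-117.5)]
lip px [[293.0, 253.0], [298.0, 227.0], [386.0, 243.0], [381.0, 268.0]] centre [ 0.4497 -0.0334] sides mm [np.float64(55.9), np.float64(193.3)] ang [np.float64(-9.1), np.float64(-99.4)]
strip px [[315.0, 139.0], [319.0, 113.0], [404.0, 127.0], [400.0, 153.0]] centre [ 0.6992 -0.0746] sides mm [np.float64(59.2), np.float64(187.5)] ang [np.float64(-8.7), np.float64(-99.0)]
```

View pics/crop1.png

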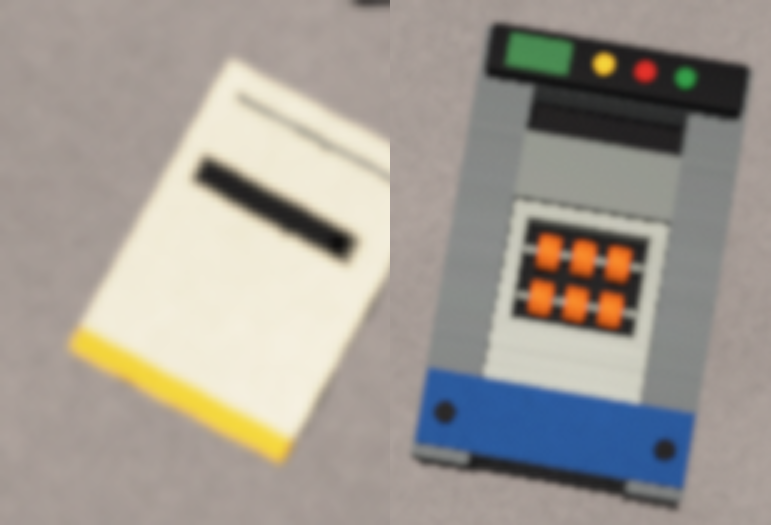

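The crop confirms the cover: a white plate with a yellow edge and a black rib at about (185,221). The feeder has its blue lip at about (340,248). Next I move above the handle.

Request:
move_arm(
  series=[
    {"grip":1,"xyz":[320,118,50],"angular":[0,0,1.588]},
    {"grip":1,"xyz":[320,118,50],"angular":[0,0,1.588]},
    {"grip":1,"xyz":[320,118,50],"angular":[0,0,1.588]},
    {"grip":1,"xyz":[320,118,50],"angular":[0,0,1.588]},
    {"grip":1,"xyz":[320,118,50],"angular":[0,0,1.588]},
    {"grip":1,"xyz":[320,118,50],"angular":[0,0,1.588]},
    {"grip":1,"xyz":[320,118,50],"angular":[0,0,1.588]},
    {"grip":1,"xyz":[320,118,50],"angular":[0,0,1.588]},
    {"grip":1,"xyz":[320,118,50],"angular":[0,0,1.588]},
    {"grip":1,"xyz":[320,118,50],"angular":[0,0,1.588]},
  ],
)

```text
time_s: 1.15
tcp_pos: [0.5101, 0.3146, 0.197]
ee_rot: [[-0.381, -0.925, -0.001], [-0.925, 0.381, -0.001], [0.001, 0.001, -1.0]]
wrist_force: [-1.0, 0.1, 0.4]
gripper_width: 0.999
gripper_force: 0.0
```

```bash
cat >> h.py <<'E'
from scipy.spatial.transform import Rotation as Ro
def goal(pos,yaw,tilt=0):
    """tool pose with tool y along heading yaw (deg), then tilted about own x; prints the shift and turn"""
    s=r.sense();R0=np.array(s['ee_rot']);p0=np.array(s['tcp_pos']);a=np.radians(yaw)
    y=np.array([np.cos(a),np.sin(a),0]);z=np.array([0,0,-1.]);R=np.c_[np.cross(y,z),y,z]@Ro.from_rotvec([np.radians(tilt),0,0]).as_matrix()
    print('t',s['time_s'],'tcp',p0.round(4),'w',round(s['gripper_width'],3),'F',np.round(s['wrist_force'],1))
    print('xyz mm',(R0.T@(np.array(pos)-p0)*1000).round(1),'ang',Ro.from_matrix(R0.T@R).as_rotvec().round(4))
E
python3 - <<'E'
from h import *
goal((.5097,.314,.08),153)
# bay edges: light insert vs grey rails, in the top view, at ledge/rail heights
c=cap('top');s=cap('scene')
im=c['img'];
b=cv2.resize(im[105:280,285:412],None,fx=4,fy=4,interpolation=cv2.INTER_CUBIC)[:600]
x=np.array([np.cos(np.radians(-9)),np.sin(np.radians(-9)),0]);y=np.array([-x[1],x[0],0])
L=np.array([.4497,-.0334,0])
# grey profiles across bay at several stations, sampled at z=.060 plane
g=cv2.cvtColor(im,cv2.COLOR_RGB2GRAY).astype(np.float32)
for st in(.045,.125):
    v=[]
    for o in np.arange(-.075,.0751,.0025):
        p=L+x*st+y*o;p[2]=.060;u=proj(c,p);v.append(int(cv2.getRectSubPix(g,(1,1),tuple(map(float,u)))[0,0]))
    print(st,v)
v=[]
for st in np.arange(.02,.22,.004):
    p=L+x*st+y*.05;p[2]=.06;u=proj(c,p);v.append(int(cv2.getRectSubPix(g,(1,1),tuple(map(float,u)))[0,0]))
print('long',v)
cr=s['img'][220:365,255:375];save('feeder_s',cv2.resize(cr,None,fx=4,fy=4,interpolation=cv2.INTER_CUBIC))
E
```

```text
t 1.15 tcp [0.5101 0.3146 0.197 ] w 0.999 F [-1.   0.1  0.4]
xyz mm [6.00e-01 1.00e-01 1.17e+02] ang [ 0.0005 -0.001   0.0806]
0.045 [149, 149, 149, 149, 149, 150, 165, 194, 215, 223, 223, 223, 224, 224, 224, 224, 224, 224, 225, 225, 224, 225, 225, 225, 225, 225, 225, 225, 225, 225, 225, 225, 225, 224, 225, 225, 224, 224, 224, 224, 224, 224, 224, 224, 224, 223, 223, 224, 224, 224, 224, 223, 211, 181, 155, 150, 151, 151, 150, 151, 151]
0.125 [152, 152, 153, 153, 152, 153, 167, 192, 209, 211, 204, 174, 128, 97, 92, 100, 122, 147, 156, 157, 155, 152, 139, 115, 96, 96, 113, 138, 153, 156, 155, 152, 142, 117, 92, 89, 104, 129, 149, 155, 155, 154, 148, 128, 100, 88, 91, 110, 155, 198, 215, 213, 196, 170, 155, 154, 155, 155, 155, 155, 155]
long [94, 94, 116, 193, 223, 224, 224, 225, 223, 222, 225, 224, 224, 222, 221, 221, 222, 219, 220, 221, 219, 218, 219, 217, 215, 215, 216, 214, 213, 213, 212, 212, 212, 212, 213, 209, 168, 149, 169, 170, 170, 169, 169, 169, 169, 169, 168, 168, 163, 117]
```

View pics/feeder_s.png

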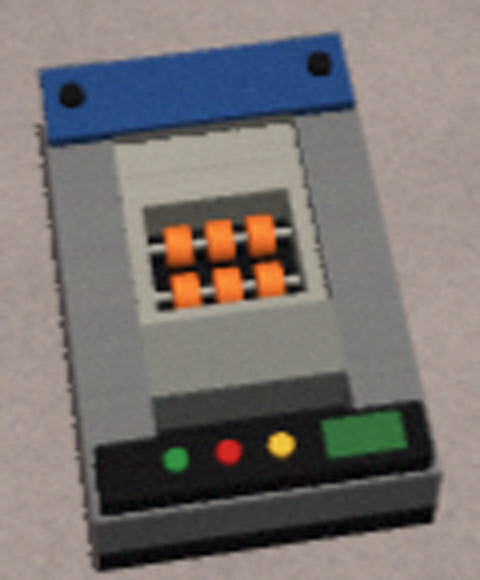

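The feeder view agrees with the sizes: bay width 115 mm, and the lip-to-wall distance fits. The bay centre is at about (0.5355, -0.048), with yaw about -9.3°. Next I go down and grasp.

Request:
move_arm(
  series=[
    {"grip":1,"xyz":[0,0,50],"angular":[0,0,0.08]},
    {"grip":1,"xyz":[0,0,100],"angular":[0,0,0.08]},
    {"grip":1,"xyz":[0,0,130],"angular":[0,0,0.08]},
    {"grip":1,"xyz":[0,0,150],"angular":[0,0,0.08]},
    {"grip":1,"xyz":[0,0,160],"angular":[0,0,0.08]},
    {"grip":1,"xyz":[0,0,160],"angular":[0,0,0.08]},
    {"grip":1,"xyz":[0,0,160],"angular":[0,0,0.08]},
  ],
)

```text
time_s: 1.95
tcp_pos: [0.5104, 0.316, 0.0385]
ee_rot: [[-0.445, -0.895, 0.001], [-0.895, 0.445, 0.001], [-0.002, -0.001, -1.0]]
wrist_force: [-0.4, 0.1, 0.1]
gripper_width: 1.0
gripper_force: 0.0
```

Request:
move_arm(
  series=[
    {"grip":0,"xyz":[0,0,0],"angular":[0,0,0]},
    {"grip":0,"xyz":[0,0,0],"angular":[0,0,0]},
    {"grip":0,"xyz":[0,0,0],"angular":[0,0,0]},
    {"grip":0,"xyz":[0,0,0],"angular":[0,0,0]},
    {"grip":0,"xyz":[0,0,0],"angular":[0,0,0]},
    {"grip":0,"xyz":[0,0,0],"angular":[0,0,0]},
    {"grip":0,"xyz":[0,0,0],"angular":[0,0,0]},
    {"grip":0,"xyz":[0,0,0],"angular":[0,0,0]},
  ],
)

```text
time_s: 2.75
tcp_pos: [0.5098, 0.3154, 0.0375]
ee_rot: [[-0.447, -0.895, -0.0], [-0.895, 0.447, -0.0], [0.0, 0.0, -1.0]]
wrist_force: [0.1, 0.1, -0.7]
gripper_width: 0.354
gripper_force: 0.0
```

Request:
move_arm(
  series=[
    {"grip":0,"xyz":[0,0,0],"angular":[0,0,0]},
    {"grip":0,"xyz":[0,0,0],"angular":[0,0,0]},
    {"grip":0,"xyz":[0,0,0],"angular":[0,0,0]},
    {"grip":0,"xyz":[0,0,0],"angular":[0,0,0]},
    {"grip":0,"xyz":[0,0,0],"angular":[0,0,0]},
  ],
)

```text
time_s: 3.25
tcp_pos: [0.5098, 0.3154, 0.0375]
ee_rot: [[-0.447, -0.895, 0.0], [-0.895, 0.447, 0.0], [-0.0, 0.0, -1.0]]
wrist_force: [-0.2, 0.5, -1.0]
gripper_width: 0.158
gripper_force: 29.9
```

Request:
move_arm(
  series=[
    {"grip":0,"xyz":[0,0,-20],"angular":[0,0,0]},
    {"grip":0,"xyz":[0,0,-50],"angular":[0,0,0]},
    {"grip":0,"xyz":[0,0,-90],"angular":[0,0,0]},
    {"grip":0,"xyz":[0,0,-120],"angular":[0,0,0]},
    {"grip":0,"xyz":[0,0,-120],"angular":[0,0,0]},
    {"grip":0,"xyz":[0,0,-120],"angular":[0,0,0]},
  ],
)

```text
time_s: 3.85
tcp_pos: [0.5093, 0.3151, 0.1573]
ee_rot: [[-0.447, -0.894, -0.001], [-0.894, 0.447, 0.0], [-0.0, 0.001, -1.0]]
wrist_force: [-0.1, -0.8, -2.1]
gripper_width: 0.159
gripper_force: 29.9
```

Run:
```python
from h import *
x=np.array([np.cos(np.radians(-9.3)),np.sin(np.radians(-9.3)),0]);B=np.array([.5355,-.0481,.06])
goal(B+x*.05+[0,0,.12],170.7,10)
```

```text
t 3.85 tcp [0.5093 0.3151 0.1573] w 0.159 F [-0.1 -0.8 -2.1]
xyz mm [ 298.3 -233.6  -22.9] ang [ 0.1741 -0.0261 -0.3006]
```

Request:
move_arm(
  series=[
    {"grip":0,"xyz":[30,-23,-15],"angular":[0.02,0,-0.03]},
    {"grip":0,"xyz":[70,-55,-23],"angular":[0.04,0,-0.07]},
    {"grip":0,"xyz":[110,-87,-23],"angular":[0.06,-0.01,-0.11]},
    {"grip":0,"xyz":[150,-118,-23],"angular":[0.09,-0.01,-0.15]},
    {"grip":0,"xyz":[190,-149,-23],"angular":[0.11,-0.02,-0.19]},
    {"grip":0,"xyz":[230,-180,-23],"angular":[0.13,-0.02,-0.23]},
    {"grip":0,"xyz":[265,-208,-23],"angular":[0.15,-0.023,-0.27]},
    {"grip":0,"xyz":[290,-227,-23],"angular":[0.17,-0.026,-0.295]},
    {"grip":0,"xyz":[298,-234,-23],"angular":[0.174,-0.026,-0.3]},
    {"grip":0,"xyz":[298,-234,-23],"angular":[0.174,-0.026,-0.3]},
  ],
)

```text
time_s: 4.85
tcp_pos: [0.585, -0.0571, 0.1784]
ee_rot: [[-0.165, -0.972, 0.168], [-0.986, 0.162, -0.029], [0.001, -0.17, -0.985]]
wrist_force: [-0.2, -0.2, -2.4]
gripper_width: 0.157
gripper_force: 29.9
```

Run:
```python
from h import *
a=np.radians(-9.3);x=np.array([np.cos(a),np.sin(a),0]);y=np.array([-x[1],x[0],0]);B=np.array([.5355,-.0481,.06])
goal(B+x*.052+[0,0,.0663],170.7,10)
c=cap('top');im=c['img'];save('top2',cv2.resize(im[90:300,250:450],None,fx=2.8,fy=2.8,interpolation=cv2.INTER_CUBIC))
H,S,V=cv2.split(cv2.cvtColor(im,cv2.COLOR_RGB2HSV))
m=np.zeros_like(H);m[100:300,270:430]=((H>18)&(H<35)&(S>120)&(V>100))[100:300,270:430]
k=max(cv2.findContours(m,cv2.RETR_EXTERNAL,cv2.CHAIN_APPROX_NONE)[0],key=cv2.contourArea)
b=cv2.boxPoints(cv2.minAreaRect(k));print('area',cv2.contourArea(k))
tcp=np.array(r.sense()['tcp_pos']);z=tcp[2]-.0543+.007
P=np.array([onplane(c,p,z) for p in b]);e=P[1:3]-P[0:2]
print('px',b.round(1).tolist(),'sides',np.linalg.norm(e,axis=1),'ang',np.degrees(np.arctan2(e[:,1],e[:,0])))
q=P.mean(0)-B;print('yellow centre in bay',q@x,q@y)
print('tcp in bay',(tcp-B)@x,(tcp-B)@y)
```

```text
t 4.85 tcp [ 0.585  -0.0571  0.1784] w 0.157 F [-0.2 -0.2 -2.4]
xyz mm [-1.   7.2 51.6] ang [ 0.0035 -0.0018 -0.0028]
area 32.5
px [[318.70001220703125, 220.5], [319.70001220703125, 215.3000030517578], [328.0, 217.0], [327.0, 222.1999969482422]] sides [0.01103283 0.01747474] ang [ -10.69732139 -100.82150432]
yellow centre in bay -0.0370458523114879 0.044838360070134926
tcp in bay 0.05037661208397518 0.00026884414851070765
```

View pics/top2.png

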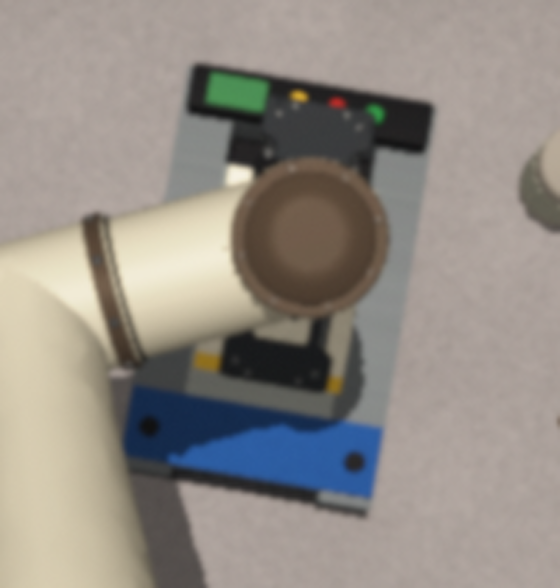

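The picture shows the held cover over the bay. Yellow pieces appear on either side of the gripper at crop (207,361) and (335,384), so I measure the outer ends of both.

Run:
```python
from h import *
a=np.radians(-9.3);x=np.array([np.cos(a),np.sin(a),0]);y=np.array([-x[1],x[0],0]);B=np.array([.5355,-.0481,.06])
c=cap('top');im=c['img']
H,S,V=cv2.split(cv2.cvtColor(im,cv2.COLOR_RGB2HSV))
m=np.zeros_like(H);m[190:240,310:380]=((H>15)&(H<38)&(S>90)&(V>80))[190:240,310:380]
z=.1784-.0543+.007
for k in cv2.findContours(m,cv2.RETR_EXTERNAL,cv2.CHAIN_APPROX_NONE)[0]:
    if cv2.contourArea(k)<6: continue
    Q=np.array([onplane(c,p,z)-B for p in k[:,0].astype(float)]);u=Q@x*1000;w=Q@y*1000
    print(cv2.contourArea(k),'x',u.min().round(1),u.max().round(1),'y',w.min().round(1),w.max().round(1))
```

```text
25.0 x -44.2 -31.2 y -56.0 -45.1
50.0 x -43.4 -29.7 y 36.0 56.0
```

Request:
move_arm(
  series=[
    {"grip":0,"xyz":[0,3,20],"angular":[0,0,0]},
    {"grip":0,"xyz":[0,6,38],"angular":[0,0,0]},
    {"grip":0,"xyz":[0,8.5,50],"angular":[0,0,0]},
    {"grip":0,"xyz":[0,10,58],"angular":[0,0,0]},
    {"grip":0,"xyz":[0,10,58],"angular":[0,0,0]},
    {"grip":0,"xyz":[0,10,58],"angular":[0,0,0]},
  ],
)

```text
time_s: 5.55
tcp_pos: [0.5868, -0.055, 0.1221]
ee_rot: [[-0.16, -0.972, 0.173], [-0.987, 0.158, -0.028], [0.0, -0.175, -0.985]]
wrist_force: [-0.5, 0.5, -1.9]
gripper_width: 0.158
gripper_force: 29.9
```

Request:
move_arm(
  series=[
    {"grip":0,"xyz":[0,0.2,1],"angular":[0,0,0]},
    {"grip":0,"xyz":[0,0.3,2],"angular":[0,0,0]},
    {"grip":0,"xyz":[0,0.3,2],"angular":[0,0,0]},
  ],
)

```text
time_s: 5.85
tcp_pos: [0.5865, -0.0558, 0.12]
ee_rot: [[-0.162, -0.972, 0.173], [-0.987, 0.159, -0.028], [0.0, -0.175, -0.985]]
wrist_force: [0.3, -0.3, -2.3]
gripper_width: 0.161
gripper_force: 29.9
```

Request:
move_arm(
  series=[
    {"grip":0,"xyz":[0,0.2,1],"angular":[0,0,0]},
    {"grip":0,"xyz":[0,0.2,1],"angular":[0,0,0]},
    {"grip":0,"xyz":[0,0.2,1],"angular":[0,0,0]},
  ],
)

```text
time_s: 6.15
tcp_pos: [0.5864, -0.0559, 0.1187]
ee_rot: [[-0.162, -0.972, 0.172], [-0.987, 0.159, -0.029], [0.0, -0.174, -0.985]]
wrist_force: [0.5, -0.3, -1.7]
gripper_width: 0.16
gripper_force: 29.9
```

Request:
move_arm(
  series=[
    {"grip":0,"xyz":[0,0.4,2.4],"angular":[0,0,0]},
    {"grip":0,"xyz":[0,0.4,2.4],"angular":[0,0,0]},
    {"grip":0,"xyz":[0,5.4,1.5],"angular":[0,0,0]},
    {"grip":0,"xyz":[0,10.3,0.6],"angular":[0,0,0]},
    {"grip":0,"xyz":[0,15.2,-0.2],"angular":[0,0,0]},
    {"grip":0,"xyz":[0,20.1,-1.1],"angular":[0,0,0]},
    {"grip":0,"xyz":[0,23,-1.6],"angular":[0,0,0]},
    {"grip":0,"xyz":[0,23,-1.6],"angular":[0,0,0]},
    {"grip":0,"xyz":[0,23,-1.6],"angular":[0,0,0]},
  ],
)

```text
time_s: 7.05
tcp_pos: [0.5639, -0.0521, 0.1164]
ee_rot: [[-0.161, -0.972, 0.173], [-0.987, 0.159, -0.028], [0.0, -0.175, -0.985]]
wrist_force: [-0.4, 0.1, -1.5]
gripper_width: 0.157
gripper_force: 29.9
```

Request:
move_arm(
  series=[
    {"grip":0,"xyz":[0,1,-0.2],"angular":[0,0,0]},
    {"grip":0,"xyz":[0,2,-0.3],"angular":[0,0,0]},
    {"grip":0,"xyz":[0,2,-0.3],"angular":[0,0,0]},
  ],
)

```text
time_s: 7.35
tcp_pos: [0.5617, -0.0518, 0.1161]
ee_rot: [[-0.162, -0.972, 0.172], [-0.987, 0.159, -0.029], [0.0, -0.174, -0.985]]
wrist_force: [0.9, -0.5, -3.0]
gripper_width: 0.161
gripper_force: 29.9
```

Request:
move_arm(
  series=[
    {"grip":0,"xyz":[0,1,-0.2],"angular":[0,0,0]},
    {"grip":0,"xyz":[0,2,-0.3],"angular":[0,0,0]},
    {"grip":0,"xyz":[0,2,-0.3],"angular":[0,0,0]},
  ],
)

```text
time_s: 7.65
tcp_pos: [0.5604, -0.0513, 0.1165]
ee_rot: [[-0.161, -0.972, 0.174], [-0.987, 0.158, -0.028], [-0.0, -0.176, -0.984]]
wrist_force: [1.5, -1.0, -2.7]
gripper_width: 0.157
gripper_force: 30.0
```

Request:
move_arm(
  series=[
    {"grip":0,"xyz":[0,1,-0.2],"angular":[0,0,0]},
    {"grip":0,"xyz":[0,2,-0.3],"angular":[0,0,0]},
    {"grip":0,"xyz":[0,2,-0.3],"angular":[0,0,0]},
  ],
)

```text
time_s: 7.95
tcp_pos: [0.5585, -0.0509, 0.1165]
ee_rot: [[-0.161, -0.971, 0.174], [-0.987, 0.159, -0.028], [-0.0, -0.176, -0.984]]
wrist_force: [3.1, -1.0, -2.6]
gripper_width: 0.157
gripper_force: 30.0
```

Request:
move_arm(
  series=[
    {"grip":0,"xyz":[0,1,-0.2],"angular":[0,0,0]},
    {"grip":0,"xyz":[0,2,-0.3],"angular":[0,0,0]},
    {"grip":0,"xyz":[0,2,-0.3],"angular":[0,0,0]},
  ],
)

```text
time_s: 8.25
tcp_pos: [0.5564, -0.0506, 0.1165]
ee_rot: [[-0.161, -0.972, 0.174], [-0.987, 0.159, -0.028], [-0.0, -0.176, -0.984]]
wrist_force: [3.4, -0.6, -1.8]
gripper_width: 0.155
gripper_force: 30.0
```

Request:
move_arm(
  series=[
    {"grip":0,"xyz":[0,1,-0.2],"angular":[0,0,0]},
    {"grip":0,"xyz":[0,1,-0.2],"angular":[0,0,0]},
    {"grip":0,"xyz":[0,1,-0.2],"angular":[0,0,0]},
  ],
)

```text
time_s: 8.55
tcp_pos: [0.5553, -0.0505, 0.1164]
ee_rot: [[-0.161, -0.972, 0.173], [-0.987, 0.159, -0.028], [-0.0, -0.176, -0.984]]
wrist_force: [5.1, -0.2, -1.4]
gripper_width: 0.159
gripper_force: 30.0
```

Request:
move_arm(
  series=[
    {"grip":0,"xyz":[0,1,-0.2],"angular":[0,0,0]},
    {"grip":0,"xyz":[0,1,-0.2],"angular":[0,0,0]},
    {"grip":0,"xyz":[0,1,-0.2],"angular":[0,0,0]},
  ],
)

```text
time_s: 8.85
tcp_pos: [0.5543, -0.0503, 0.1164]
ee_rot: [[-0.161, -0.972, 0.173], [-0.987, 0.159, -0.028], [-0.0, -0.176, -0.984]]
wrist_force: [4.0, 0.4, -1.1]
gripper_width: 0.162
gripper_force: 30.0
```

Request:
move_arm(
  series=[
    {"grip":0,"xyz":[0,1,-0.2],"angular":[0,0,0]},
    {"grip":0,"xyz":[0,1,-0.2],"angular":[0,0,0]},
    {"grip":0,"xyz":[0,1,-0.2],"angular":[0,0,0]},
  ],
)

```text
time_s: 9.15
tcp_pos: [0.5535, -0.0501, 0.1165]
ee_rot: [[-0.161, -0.972, 0.174], [-0.987, 0.159, -0.028], [-0.0, -0.176, -0.984]]
wrist_force: [6.3, -0.0, -0.7]
gripper_width: 0.16
gripper_force: 30.0
```

Run:
```python
from h import *
a=np.radians(-9.3);x=np.array([np.cos(a),np.sin(a),0]);y=np.array([-x[1],x[0],0]);B=np.array([.5355,-.0481,.06])
c=cap('top');s=r.sense();t=np.array(s['tcp_pos']);print('tcp bay',((t-B)@x*1000).round(1),((t-B)@y*1000).round(1),t[2],s['wrist_force'])
p=cap('scene');save('ins',np.vstack([cv2.resize(c['img'][90:285,270:430],None,fx=3,fy=3)[:300],cv2.resize(p['img'][215:315,240:400],None,fx=3,fy=3)]))
```

```text
tcp bay 18.0 0.9 0.116430198893771 [ 4.72444812 -0.32713804 -1.56069828]
```

View pics/ins.png

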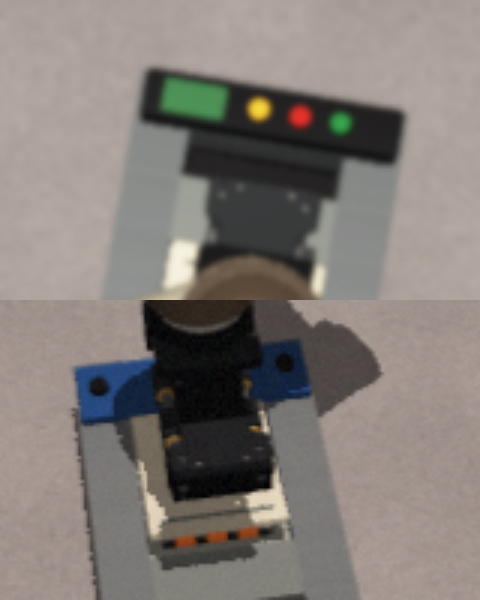

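The yellow edge is under the lip and the bar is pushed back about 6 mm, judging by 5 N. I now lower the rear edge by pivoting about the tongue.

Request:
move_arm(
  series=[
    {"grip":0,"xyz":[0,1,-0.2],"angular":[0,0,0]},
    {"grip":0,"xyz":[0,1,-0.2],"angular":[0,0,0]},
    {"grip":0,"xyz":[0,0.3,2],"angular":[-0.018,0,0]},
    {"grip":0,"xyz":[0,-0.2,4.4],"angular":[-0.039,0,0]},
    {"grip":0,"xyz":[0,-0.7,6.7],"angular":[-0.059,0,0]},
    {"grip":0,"xyz":[0,-1.3,9],"angular":[-0.079,0,0]},
    {"grip":0,"xyz":[0,-1.8,11.2],"angular":[-0.099,0,0]},
    {"grip":0,"xyz":[0,-2.4,13.3],"angular":[-0.119,0,0]},
    {"grip":0,"xyz":[0,-2.4,13.3],"angular":[-0.119,0,0]},
    {"grip":0,"xyz":[0,-2.4,13.3],"angular":[-0.119,0,0]},
  ],
)

```text
time_s: 10.25
tcp_pos: [0.5585, -0.051, 0.1038]
ee_rot: [[-0.161, -0.985, 0.057], [-0.987, 0.161, -0.009], [-0.0, -0.058, -0.998]]
wrist_force: [5.5, 0.8, -0.6]
gripper_width: 0.161
gripper_force: 30.0
```

Run:
```python
from h import *
a=np.radians(-9.3);x=np.array([np.cos(a),np.sin(a),0]);B=np.array([.5355,-.0481,.06])
goal(B+x*.0245+[0,0,.0392],170.7,.8)
goal(B+x*.025+[0,0,.0375],170.7,0)
```

```text
t 10.25 tcp [ 0.5585 -0.051   0.1038] w 0.161 F [ 5.5  0.8 -0.6]
xyz mm [ 0.9 -1.1  4.7] ang [-0.044   0.      0.0005]
t 10.25 tcp [ 0.5585 -0.051   0.1038] w 0.161 F [ 5.5  0.8 -0.6]
xyz mm [ 0.9 -1.5  6.4] ang [-0.058   0.      0.0005]
```

Request:
move_arm(
  series=[
    {"grip":0,"xyz":[0.4,-0.4,1.6],"angular":[-0.015,0,0]},
    {"grip":0,"xyz":[0.4,-0.8,3.2],"angular":[-0.03,0,0]},
    {"grip":0,"xyz":[0.4,-1.1,4.7],"angular":[-0.044,0,0]},
    {"grip":0,"xyz":[0.4,-1.1,4.7],"angular":[-0.044,0,0]},
  ],
)

```text
time_s: 10.65
tcp_pos: [0.56, -0.0514, 0.0991]
ee_rot: [[-0.161, -0.987, 0.014], [-0.987, 0.161, -0.002], [-0.0, -0.014, -1.0]]
wrist_force: [5.8, 1.0, -0.3]
gripper_width: 0.165
gripper_force: 30.0
```

Request:
move_arm(
  series=[
    {"grip":0,"xyz":[0,-0.2,0.9],"angular":[-0.007,0,0]},
    {"grip":0,"xyz":[0,-0.4,1.7],"angular":[-0.014,0,0]},
    {"grip":0,"xyz":[0,-0.4,1.7],"angular":[-0.014,0,0]},
    {"grip":0,"xyz":[0,-0.4,1.7],"angular":[-0.014,0,0]},
  ],
)

```text
time_s: 11.05
tcp_pos: [0.5602, -0.0515, 0.0975]
ee_rot: [[-0.161, -0.987, 0.0], [-0.987, 0.161, 0.0], [-0.0, -0.0, -1.0]]
wrist_force: [6.6, 0.4, 0.0]
gripper_width: 0.158
gripper_force: 30.0
```

Run:
```python
from h import *
a=np.radians(-9.3);x=np.array([np.cos(a),np.sin(a),0]);B=np.array([.5355,-.0481,.06])
goal(B+x*.025+[0,0,.0375],170.7,0)
```

```text
t 11.05 tcp [ 0.5602 -0.0515  0.0975] w 0.158 F [6.6 0.4 0. ]
xyz mm [ 0.6 -0.1 -0. ] ang [-0.0002  0.0004  0.0005]
```

Request:
move_arm(
  series=[
    {"grip":0,"xyz":[0,0,0.7],"angular":[0,0,0]},
    {"grip":0,"xyz":[0,0,0.7],"angular":[0,0,0]},
    {"grip":0,"xyz":[0,0,0.7],"angular":[0,0,0]},
  ],
)

```text
time_s: 11.35
tcp_pos: [0.5602, -0.0515, 0.0975]
ee_rot: [[-0.161, -0.987, 0.001], [-0.987, 0.161, 0.0], [-0.0, -0.001, -1.0]]
wrist_force: [4.5, 1.9, 4.8]
gripper_width: 0.157
gripper_force: 30.0
```

Request:
move_arm(
  series=[
    {"grip":0,"xyz":[0,0,0.7],"angular":[0,0,0]},
    {"grip":0,"xyz":[0,0,0.7],"angular":[0,0,0]},
    {"grip":0,"xyz":[0,0,0.7],"angular":[0,0,0]},
  ],
)

```text
time_s: 11.65
tcp_pos: [0.5602, -0.0515, 0.0974]
ee_rot: [[-0.161, -0.987, 0.001], [-0.987, 0.161, 0.0], [-0.0, -0.001, -1.0]]
wrist_force: [2.8, 2.1, 8.8]
gripper_width: 0.163
gripper_force: 30.0
```

The cover is firmly seated at exactly ledge height. I release and retract.

Request:
move_arm(
  series=[
    {"grip":0,"xyz":[0,0,-0.8],"angular":[0,0,0]},
    {"grip":0.6,"xyz":[0,0,-0.8],"angular":[0,0,0]},
    {"grip":0.6,"xyz":[0,0,-0.8],"angular":[0,0,0]},
    {"grip":0.6,"xyz":[0,0,-0.8],"angular":[0,0,0]},
    {"grip":0.6,"xyz":[0,0,-0.8],"angular":[0,0,0]},
    {"grip":0.6,"xyz":[0,0,-0.8],"angular":[0,0,0]},
    {"grip":0.6,"xyz":[0,0,-0.8],"angular":[0,0,0]},
    {"grip":0.6,"xyz":[0,0,-0.8],"angular":[0,0,0]},
  ],
)

```text
time_s: 12.45
tcp_pos: [0.5585, -0.0519, 0.0961]
ee_rot: [[-0.162, -0.987, -0.003], [-0.987, 0.162, -0.0], [0.001, 0.003, -1.0]]
wrist_force: [0.7, -0.1, 0.5]
gripper_width: 0.59
gripper_force: 0.0
```

Request:
move_arm(
  series=[
    {"grip":0.6,"xyz":[0,0,-10],"angular":[0,0,0]},
    {"grip":0.6,"xyz":[0,0,-40],"angular":[0,0,0]},
    {"grip":0.6,"xyz":[0,0,-90],"angular":[0,0,0]},
    {"grip":0.6,"xyz":[-50,0,-120],"angular":[0,0,0]},
    {"grip":0.6,"xyz":[-100,0,-120],"angular":[0,0,0]},
    {"grip":0.6,"xyz":[-150,0,-120],"angular":[0,0,0]},
    {"grip":0.6,"xyz":[-200,0,-120],"angular":[0,0,0]},
    {"grip":0.6,"xyz":[-240,0,-120],"angular":[0,0,0]},
    {"grip":0.6,"xyz":[-240,0,-120],"angular":[0,0,0]},
  ],
)

```text
time_s: 13.35
tcp_pos: [0.5987, 0.1903, 0.2167]
ee_rot: [[-0.156, -0.988, -0.0], [-0.988, 0.156, 0.001], [-0.001, 0.0, -1.0]]
wrist_force: [-1.1, -0.3, -0.9]
gripper_width: 0.6
gripper_force: 0.0
```

Run:
```python
from h import *
c=cap('top');p=cap('scene')
save('end',np.hstack([cv2.resize(c['img'][100:285,280:420],None,fx=2.8,fy=2.8),cv2.resize(p['img'][215:400,250:380],None,fx=2.8,fy=2.8)]))
s=r.sense();print(s['time_s'],s['tcp_pos'])
```

```text
13.45 [0.59779324 0.18629026 0.21660877]
```

View pics/end.png

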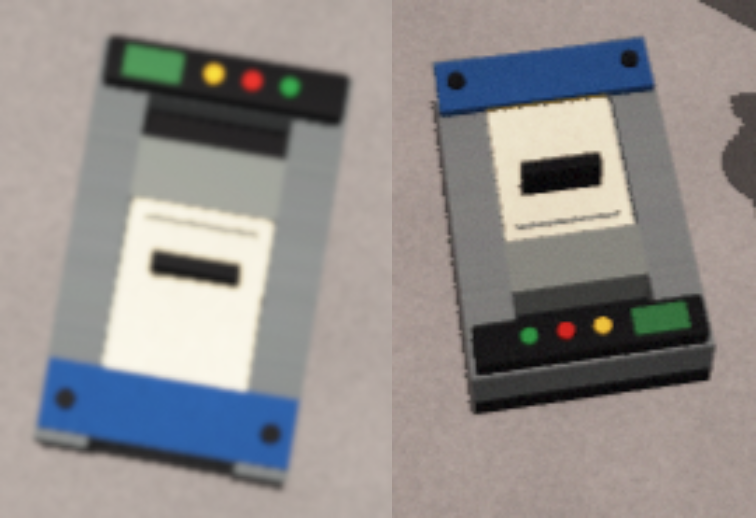

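The cover lies flat between the rails. Its yellow edge is hidden under the lip and its rear edge sits at the wall (top crop (200,210)).

```bash
python3 -c "
from station import r
print(r.finish_job())"
```

```text
the job is handed in; nothing more can be done
None
```

The cover is back in the bay, lying flat with its yellow edge under the blue lip and released; I never went near the carton, bottle or stapler, and I handed the job in at about 13.5 s (no verdict was reported).

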